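# Hang the dial timer on the rail's free hook

## Robot

A 7-joint arm with a two-finger parallel gripper is mounted at the origin on a cart in front of the work surface, level with it; the furniture and walls round the work are solid. World frame = base frame: x ahead of the robot, y to its left, z up, the work surface at z = 0. Lengths are in m, angles in rad, forces in N, time in s.
With the tool pointing down it reaches from about 0.4 to 0.875 m from the base axis. Payload 19.3 kg.
Tool frame: the origin (TCP) lies at the very end of the fingers, on their centre line; the grasp point (between the pads) lies 19 mm behind it; z points along the fingers, y is the line along which they close (so a half turn about z gives the same grasp; the last joint's range is limited). The gripper opens to 85 mm and grips with 20 to 120 N. Pads are 22 mm wide; open, the fingers measure 114 mm over their backs; the gripper's body (76 mm by 85 mm) begins 54 mm behind the grasp point. The pads swing forward as they close: fully open they stand 13 mm farther back than shut.
Start: joints at [1.118, 0.521, -0.036, 1.599, 0.021, 1.021, -0.113], TCP at [0.233, -0.58, 0.231] pointing down, gripper open.
Joint ranges: [-2.91, 2.91], [-0.3, 2.13], [-1.5, 1.42], [0.17, 2.43], [-1.26, 4.41], [0.16, 1.93], [-2.52, 2.52]. Speed limits (rad/s): [1.89, 1.89, 2.39, 2.39, 3.01, 3.01, 3.01].

## Interface

Orientations are given as [roll, pitch, yaw] about the fixed x, y, z axes, in that order (R = Rz(yaw) Ry(pitch) Rx(roll)).
In Python, from workcell import monitor, optics, job_done gives the robot as it stands.
- The arm moves only by the shell command python3 -m handwheel 'ROWS' [FORCE]. ROWS is JSON, a list of rows, each an object of numbers: "dx", "dy", "dz": the shift along the tool's x, y, z in cm; "wx", "wy", "wz": the turn, a rotation vector about the tool's x, y, z in rad; "claw": the opening in per cent of the stroke, from 0 (shut) to 100 (fully open). A call has 1 to 8 rows; each row shifts and turns the commanded pose from where the row before left it, along the tool's axes as they then stand; what a row does not reach is not made up. A row lasts 1/8 s, in which the tool goes at most 62.5 mm and 10.7 degrees, less where a joint would pass 70% of its speed; a pose out of reach is approached as far as the arm can. A call with a gripper value outside its range is refused whole. The fingers move at their own pace and stop on an object; FORCE is the grip in N (left out, the last holds). Time passes only in rows, so rows that do not move let the fingers close. It gives the time, the measured TCP pose, the force, the opening and the grip force at its end, in the units of the state.
- monitor.observe(): the state, without advancing time (a new reading comes with each control period).
- optics.grab_frame(name): name is "scene" or "top"; returns a dict with "frame" (480x640x3 uint8, blue, green, red), "fovy" (degrees; the focal length in pixels is half the picture's height over the tangent of half this angle, whatever the lens; pixels are square), "cx", "cy" (the principal point, pixels), "k1" (the pictures are not rectified: a ray, as slopes to the right and down, at radius r is drawn at 1 + k1 r^2 times it, then the intrinsics apply), "R" (3x3) and "t" (3): a world point X has camera coordinates R X + t. Camera axes: x right, y down, z forward; pixel columns grow to the right and rows downward; lengths in m; the calibration is good to about 2 mm. A picture is of the moment at which its call begins. There is no depth.
- job_done(): hands the job in; it is judged then, once.
Trained networks look in the newest picture that a camera, given by its name, has taken for a name from the list of things; names that differ only in an ending like _2 or _b are one class to them, and where a whole thing is asked for, a point or a joint stands for the part that bears it (a point fixed in the world has none). Each returns a list of dicts, best first, with "p" (0 to 1); they miss things now and then, are a little off and sometimes report something else, mostly with a low value. They report only what shows in the picture. A call takes as long as a camera call.
- optics.masks_of(name, camera): "region" (480x640 bool, what is visible of it) and "rect" ([left, top, width, height] in pixels, round what is visible of it).
The state is a dict: "clock": time; "qpos": joint angles; "qd": joint speeds; "joint_efforts": joint torques, N m; "position": TCP position; "tool_rot": TCP orientation; "force": force on the tool from outside, world axes, zero at the start; "moment": the same for the moment, N m; "grip_width": finger opening in m; "finger_force": force on a finger pad.
Only numpy, scipy, OpenCV 4.12 (cv2) and the standard library are available. Lean on these libraries where they do the work, as an engineer would, in place of code of your own. Each camera call takes 0.05 s, during which the arm holds its last target. There are 200 camera calls.

## Task

Hang the wind-up kitchen timer on the free middle hook of the utensil rail, dial facing outward to the cook, so that it hangs upright with its back flat against the rail. The hook must go into the slot in the timer's back: feel for it gently, then let the timer down until the hook carries it and let go; do not drop it, force it, shove the light stand or disturb the other things.

Things in the scene. Friction and masses are not known exactly. Their poses are not given: they have to be found in the camera images.
- timer_centre (a point): Wind-up dial timer: white upright case 32 mm thick (x), 60 wide (y), 84 tall (z), about 0.18 kg, at the start standing on its flat underside, turned any way. This point is the case's centre, 42 mm above the underside. Dial on the -x face, hanging slot in the back (+x face, 16 mm from this point). Grasp it from above across the 60 mm width, in the upper half.
- timer_dial (a point): Centre of the dial on the timer's front (-x) face, 18 mm in front of and 5 mm above timer_centre, same axes; a steel winding knob of 29 mm diameter stands out 8 mm more there.
- timer_slot (a point): Centre of the hanging slot, on the timer's back face: 16 mm behind (+x) and 12 mm above timer_centre, same axes. The slot goes through the 4 mm back plate: 14 mm wide, from 9 mm below to 10 above this point, the top 7 mm narrowing at 45 degrees to a peak. The hook goes in with its shank 3 to 6 mm below this point and seats with it 6 mm above. Inside, room to 15 mm depth and 22 mm above this point.
- stand: Free-standing steel utensil rail, 2.5 kg, loose on the worktop; pushed with over about 15 N it tips or slides. Origin on the worktop midway between its feet (bars 200 mm long in x, at y = +-140 mm); front is -x. Flat rail 316 mm long, 60 high, front face at x = -14 mm, from 42 mm below to 18 above the hooks' shanks. Hooks at y = -112, 0, +112 mm; the outer two hold measuring spoons.
- hook_mid (a point): On the rail's front face above the stand's origin, fixed 150 mm above the worktop, same axes as the stand. The free middle hook stands here, but the rail is telescopic: the shank's centre line lies up to 20 mm above or below this point, not reported. Find it by feel: slide the timer's back over the hook's end until it drops into the slot and the back goes on 12 mm to meet the rail.
- stand_top (a point): 150 mm above the stand's origin, same axes; shows whether the stand is tipped. Form of each hook: 6 mm round steel; a level shank stands out from the rail and its end is turned up. It reaches 12 mm out from the rail's face, and from 3 mm below to 12 mm above the shank's centre line.
- pepper_mill: Dark wooden pepper mill, 58 mm wide and 150 mm tall, standing left of the stand; origin at its underside. Bystander.
- salt_shaker: Glass salt shaker with grey cap, 44 mm wide and 90 mm tall, left of the stand; origin at its underside. Bystander.
- garlic: Bulb of garlic, 60 mm, on the worktop to the left; origin at its underside. Bystander.
- spoon: Steel teaspoon, 130 x 26 x 11 mm, lying in front of the stand; origin at its underside. Bystander.

How it is judged:
At the end, for the whole second after the job is handed in: The timer hangs at rest on the middle hook, dial outward: centre within 6 mm sideways of the middle of the stand, back flat on the rail (within 5 mm), upright within 0.12 rad, carried by the stand (x of timer_centre in the frame of stand between -0.035 and -0.026 m and y of timer_centre in the frame of stand between -0.006 and 0.006 m and z of timer_centre in the frame of stand between 0.104 and 0.16 m and x of timer_dial in the frame of stand below -0.042 m and angle between timer_centre's own z axis and vertical below 0.12 rad and contact force between timer and stand above 0.3 N and linear speed of timer below 0.02 m/s); the robot touches nothing.
It fails at once if the timer is pressed or dropped on the stand with more than 20 N (contact force between timer and stand above 20 N).
It fails at once if the stand is shoved or tipped by more than 8 mm (distance of any of stand, stand_top from where it was at the start of the episode above 0.008 m).
It fails at once if a bystander is moved by more than 20 mm (distance of any of pepper_mill, salt_shaker, garlic, spoon from where it was at the start of the episode above 0.02 m).
It also fails if it takes over 72 s, if anything falls off the work surface, if the arm or the gripper's body presses on something with over 40 N, if the wrist force passes 120 N, or if a joint passes its speed limit or range.

## Working session

There is one attempt and no reset: what is moved stays moved. The work goes in short steps, Python scripts to look and compute and a shell command to move; the robot and the scene stay as the last step left them, time stands still between calls to the robot, and variables do not carry over. Pictures are saved under pics/ and viewed, at most 10 in all, crops included, and the job is handed in when it is done.

```bash
mkdir -p pics; ls; cat > h.py <<'E'
import numpy as np, cv2
from workcell import monitor, optics, job_done
def cam(name):
    f=optics.grab_frame(name); h=f["frame"].shape[0]
    F=h/2/np.tan(np.radians(f["fovy"])/2); f["F"]=F
    f["R"]=np.array(f["R"]); f["t"]=np.array(f["t"]); return f
def ray(f,u,v):
    x=np.array([(u-f["cx"])/f["F"],(v-f["cy"])/f["F"]]); s=x.copy()
    for _ in range(20): s=x/(1+f["k1"]*(s@s))
    d=f["R"].T@np.array([s[0],s[1],1]); return -f["R"].T@f["t"], d/np.linalg.norm(d)
def onz(f,u,v,z):
    o,d=ray(f,u,v); return o+d*(z-o[2])/d[2]
def proj(f,X):
    c=f["R"]@np.array(X)+f["t"]; s=c[:2]/c[2]; s=s*(1+f["k1"]*(s@s)); return s*f["F"]+[f["cx"],f["cy"]]
E
python3 - <<'E'
from h import *
np.set_printoptions(precision=4,suppress=True)
s=monitor.observe(); print({k:np.round(v,3) for k,v in s.items()})
for n in("scene","top"):
    f=cam(n); cv2.imwrite(f"pics/{n}0.png",f["frame"]); print(n,-f["R"].T@f["t"],f["F"],f["k1"]); print(f["R"])
    for k in ["timer_centre","stand","pepper_mill","salt_shaker","garlic","spoon"]:
        for m in optics.masks_of(k,n)[:2]: print(k,m["p"],m["rect"])
E
```

```text
pics
{'clock': np.float64(0.0), 'qpos': array([ 1.118,  0.522, -0.036,  1.6  ,  0.021,  1.021, -0.113]), 'qd': array([-0.001,  0.001, -0.002,  0.   , -0.001,  0.001,  0.001]), 'joint_efforts': array([ -0.   , -92.712,   1.98 , -36.993,   0.018,   0.008,  -0.   ]), 'position': array([ 0.233, -0.579,  0.231]), 'tool_rot': array([-3.14 ,  0.   ,  0.383]), 'force': array([-0.04 , -0.175, -0.287]), 'moment': array([ 0.035, -0.03 , -0.02 ]), 'finger_force': np.float64(0.0), 'grip_width': np.float64(0.085)}
scene [-0.1882  0.9298  0.735 ] 531.8770865033699 -0.06757572858491064
[[-0.7801 -0.6254  0.0191]
 [-0.3127  0.3633 -0.8776]
 [ 0.542  -0.6906 -0.479 ]]
timer_centre 0.61 [342.1, 292.3, 44.2, 15.3]
timer_centre 0.56 [407.8, 218.5, 24.9, 34.6]
stand 0.9 [207.9, 201.3, 144.2, 107.7]
pepper_mill 0.61 [153.6, 269.8, 36.7, 68.2]
salt_shaker 0.58 [192.6, 305.2, 23.2, 40.2]
garlic 0.58 [250.2, 330.7, 31.8, 28.7]
spoon 0.68 [339.3, 295.8, 49.0, 9.8]
top [0.2668 0.0742 1.3598] 613.8425343020026 -0.05969372481487341
[[ 0.0173 -0.9995  0.0272]
 [-0.9848 -0.0217 -0.172 ]
 [ 0.1725 -0.0238 -0.9847]]
timer_centre 0.56 [430.4, 276.0, 29.2, 32.5]
stand 0.62 [226.0, 141.1, 152.2, 112.5]
pepper_mill 0.97 [136.0, 160.8, 33.6, 39.7]
salt_shaker 0.88 [146.4, 214.5, 28.1, 20.5]
garlic 0.86 [169.6, 267.3, 27.9, 25.9]
spoon 0.54 [303.6, 275.1, 16.5, 54.5]
```

```bash
python3 - <<'E'
import cv2
a=cv2.imread("pics/scene0.png")[190:370,140:460]; b=cv2.imread("pics/top0.png")[120:330,120:480]
cv2.imwrite("pics/a.png",cv2.resize(a,None,fx=2.5,fy=2.5,interpolation=3)); cv2.imwrite("pics/b.png",cv2.resize(b,None,fx=2.2,fy=2.2,interpolation=3))
E
```

```text
(no output)
```

View pics/a.png

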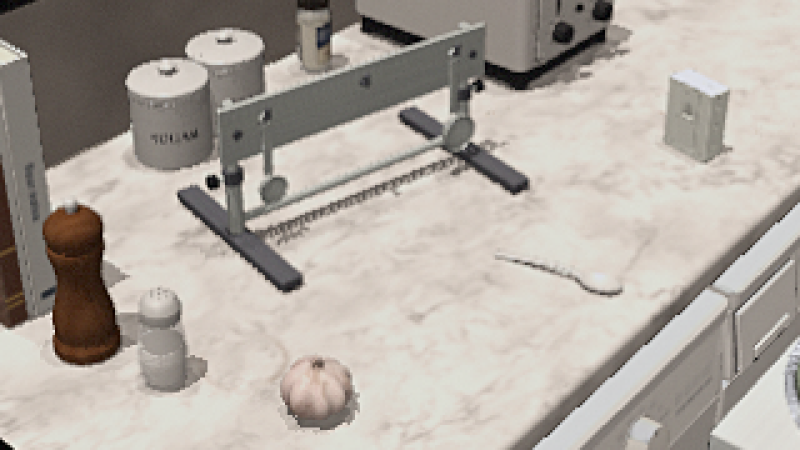

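View pics/b.png

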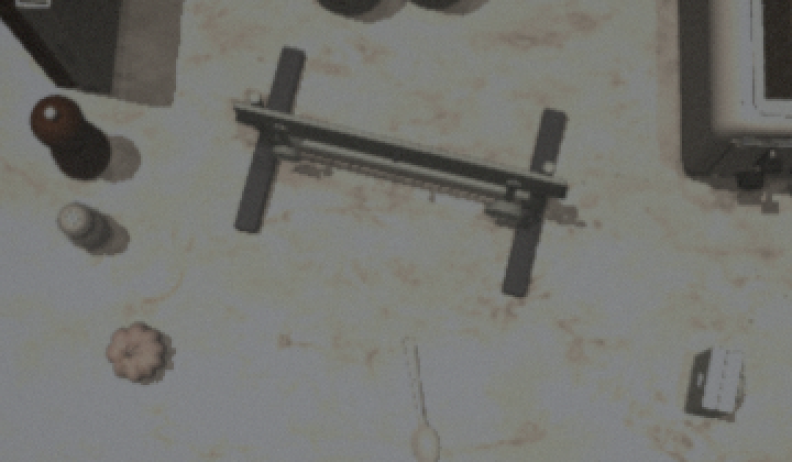

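The scene view shows the stand, with the timer at the right and its slot face turned left (+y). In the top view the timer is at about (447,292). I'll zoom in for corner picks.

```bash
python3 - <<'E'
import cv2,numpy as np
s=cv2.imread("pics/scene0.png"); t=cv2.imread("pics/top0.png")
z=lambda a,k:cv2.resize(a,None,fx=k,fy=k,interpolation=cv2.INTER_CUBIC)
t2=cv2.convertScaleAbs(t,alpha=1.7)
# timer montage: left scene origin (400,212) , right top origin (424,270), 10x, 40x45
cv2.imwrite("pics/c.png",np.hstack([z(s[212:262,400:440],10),z(t2[270:315,424:464],10) if 0 else z(t2[270:320,424:464],10)]))
cv2.imwrite("pics/d.png",z(t2[138:258,222:382],5))
E
```

```text
(no output)
```

View pics/c.png

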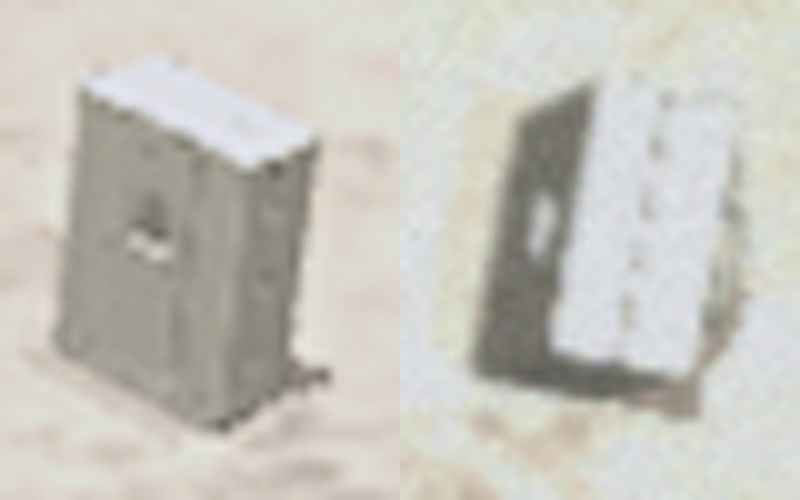

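View pics/d.png

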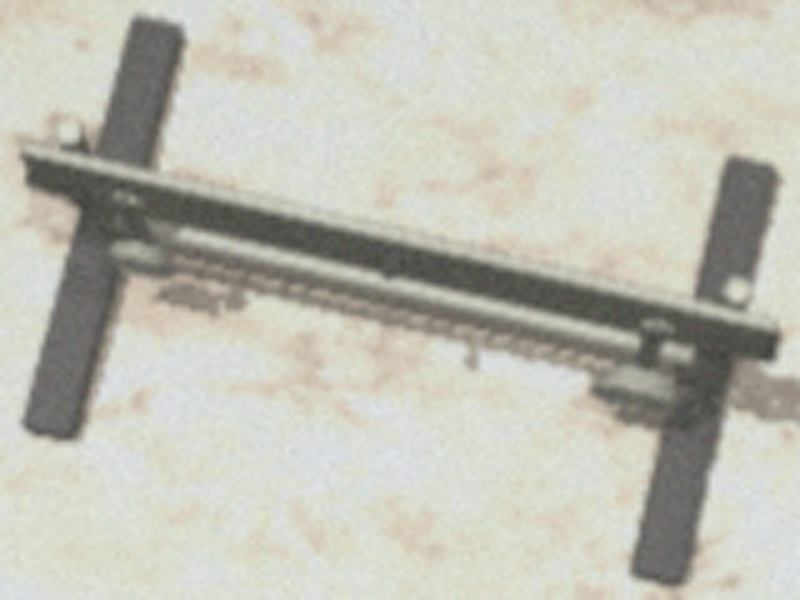

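Top view: the timer's top corners are clear, and its back (slot) is the left face, so timer +x is about world +y. The stand's feet corners and the middle hook, at about d(392,270), are also visible. I'll fit the poses from these.

```bash
python3 - <<'E'
from h import *
from scipy.optimize import least_squares
np.set_printoptions(precision=4,suppress=True)
T=cam("top");S=cam("scene")
px=lambda l,k,o:np.array([[(x+.5)/k-.5+o[0],(y+.5)/k-.5+o[1]] for x,y in l])
tt=px([(197,80),(340,95),(295,375),(152,355)],10,(424,270)); ts=px([(80,85),(245,168),(318,135),(165,57)],10,(400,212))
# top: image left = +y(back), image up = +x world. corners order
for f,p in((T,tt),(S,ts)): print(np.array([onz(f,*q,.084) for q in p])[:,:2])
# timer fit: local corners in top view: TL back(+x), ahead. timer x=>world +y, timer y => world -x
loc=np.array([(16,-30),(-16,-30),(-16,30),(16,30)])/1e3
locS=np.array([(16,-30),(16,30),(-16,30),(-16,-30)])/1e3
def W(p,l,z): c,s=np.cos(p[2]),np.sin(p[2]); return np.array([p[0]+c*l[0]-s*l[1],p[1]+s*l[0]+c*l[1],z])
def fit(terms,p0):
    r=lambda p:np.concatenate([proj(f,W(p,l,z))-q for f,ls,z,qs in terms for l,q in zip(ls,qs)])
    o=least_squares(r,p0,loss="soft_l1"); return o.x,np.sqrt(np.mean(o.fun**2))
print("timer T",fit([(T,loc,.084,tt)],[.25,-.25,1.5])); print("timer S",fit([(S,locS,.084,ts)],[.25,-.25,1.5]))
both=fit([(T,loc,.084,tt),(S,locS,.084,ts)],[.25,-.25,1.5]); print("both",both)
feet=px([(135,18),(185,25),(80,438),(25,428),(728,157),(778,165),(690,583),(635,575)],5,(222,138))
for z in(0,.01,.02):
  g=np.array([onz(T,*q,z)[:2] for q in feet]); a=(g[0]+g[1])/2;b=(g[2]+g[3])/2;c=(g[4]+g[5])/2;d=(g[6]+g[7])/2
  print(z,"len",np.linalg.norm(a-b),np.linalg.norm(c-d),"sep",np.linalg.norm((a+b-c-d)/2),"org",(a+b+c+d)/4,"yaw",np.arctan2(*((a-b+c-d)[::-1])),np.arctan2(*((a+b-c-d)[::-1]))-np.pi/2)
g=np.array([onz(T,*q,.012)[:2] for q in feet]);org=g.mean(0); a,b,c,d=[(g[i]+g[i+1])/2 for i in(0,2,4,6)]
y=np.arctan2(*((a+b-c-d)[::-1]))-np.pi/2; P=[*org,y]
hs=px([(366,82)],2.5,(140,190))[0]; ht=px([(392,270)],5,(222,138))[0]
for z in(.13,.14,.15,.16,.17): print(z,proj(S,W(P,(-.023,0),z)),hs,proj(T,W(P,(-.023,0),z)),ht, "railtop",proj(S,W(P,(-.014,.158),z+.018)),proj(S,W(P,(-.014,-.158),z+.018)))
for n,f,z in(("garlic",T,.03),("spoon",T,.01),("pepper_mill",T,.08)):
  m=optics.masks_of(n,"top"); r=m[0]["rect"]; print(n,onz(f,r[0]+r[2]/2,r[1]+r[3]/2,z))
E
```

```text
[[ 0.4177 -0.215 ]
 [ 0.4151 -0.2454]
 [ 0.356  -0.2348]
 [ 0.3597 -0.2047]]
[[ 0.4195 -0.2166]
 [ 0.3618 -0.2037]
 [ 0.3561 -0.2332]
 [ 0.4104 -0.2466]]
timer T (array([ 0.3872, -0.225 ,  1.4094]), np.float64(0.45899006044865487))
timer S (array([ 0.387 , -0.2252,  1.3234]), np.float64(0.3430668641214347))
both (array([ 0.3871, -0.225 ,  1.3887]), np.float64(0.5362166204994352))
0 len 0.19947703887396473 0.19984091794265132 sep 0.2820224465355934 org [0.6062 0.0845] yaw -0.2053185547142327 -0.21568409773731245
0.01 len 0.19801004971153094 0.19837125274966688 sep 0.2799484039542206 org [0.6037 0.0845] yaw -0.20531855471423263 -0.21568409773731245
0.02 len 0.1965430605490973 0.1969015875566823 sep 0.2778743613728478 org [0.6012 0.0844] yaw -0.20531855471423271 -0.21568409773731245
0.13 [286.6996 226.9692] [286.1 222.5] [300.2486 193.3639] [300.  191.6] railtop [227.1887 238.165 ] [334.4677 202.2697]
0.14 [286.6468 223.3067] [286.1 222.5] [300.2176 192.1509] [300.  191.6] railtop [226.8926 234.2755] [334.5843 198.7518]
0.15 [286.5938 219.6169] [286.1 222.5] [300.1861 190.9188] [300.  191.6] railtop [226.5948 230.3547] [334.7016 195.2099]
0.16 [286.5406 215.8997] [286.1 222.5] [300.1541 189.6671] [300.  191.6] railtop [226.2953 226.4023] [334.8197 191.6437]
0.17 [286.4873 212.1546] [286.1 222.5] [300.1216 188.3953] [300.  191.6] railtop [225.9942 222.418 ] [334.9385 188.053 ]
garlic [0.4055 0.3459 0.03  ]
spoon [0.3648 0.0602 0.01  ]
pepper_mill [0.612 0.406 0.08 ]
```

```bash
python3 -m handwheel '[{"dx":3.93,"dy":-3.87},{"dx":3.93,"dy":-3.87},{"dx":3.93,"dy":-3.87},{"dx":3.93,"dy":-3.87},{"dx":3.93,"dy":-3.87},{"dx":3.93,"dy":-3.87},{"dx":3.93,"dy":-3.87},{}]' 
python3 -m handwheel '[{"wz":-0.167},{"wz":-0.167},{"wz":-0.167},{"wz":-0.167},{"wz":-0.167},{"wz":-0.167},{},{}]' 40
```

```text
schema error: expected keys dx, dy, dz, wx, wy, wz, claw
schema error: expected keys dx, dy, dz, wx, wy, wz, claw
```

```bash
python3 -m handwheel '[{"dx":3.93,"dy":-3.87,"dz":0,"wx":0,"wy":0,"wz":0,"claw":100},{"dx":3.93,"dy":-3.87,"dz":0,"wx":0,"wy":0,"wz":0,"claw":100},{"dx":3.93,"dy":-3.87,"dz":0,"wx":0,"wy":0,"wz":0,"claw":100},{"dx":3.93,"dy":-3.87,"dz":0,"wx":0,"wy":0,"wz":0,"claw":100},{"dx":3.93,"dy":-3.87,"dz":0,"wx":0,"wy":0,"wz":0,"claw":100},{"dx":3.93,"dy":-3.87,"dz":0,"wx":0,"wy":0,"wz":0,"claw":100},{"dx":3.93,"dy":-3.87,"dz":0,"wx":0,"wy":0,"wz":0,"claw":100}]'
python3 -m handwheel '[{"dx":0,"dy":0,"dz":0,"wx":0,"wy":0,"wz":-0.167,"claw":100},{"dx":0,"dy":0,"dz":0,"wx":0,"wy":0,"wz":-0.167,"claw":100},{"dx":0,"dy":0,"dz":0,"wx":0,"wy":0,"wz":-0.167,"claw":100},{"dx":0,"dy":0,"dz":0,"wx":0,"wy":0,"wz":-0.167,"claw":100},{"dx":0,"dy":0,"dz":0,"wx":0,"wy":0,"wz":-0.167,"claw":100},{"dx":0,"dy":0,"dz":0,"wx":0,"wy":0,"wz":-0.167,"claw":100},{"dx":0,"dy":0,"dz":0,"wx":0,"wy":0,"wz":0,"claw":100}]' 40
```

```text
clock: 1.82
position: [0.388, -0.2241, 0.2316]
tool_rot: [3.141, -0.0, 0.383]
force: [1.5, -0.1, -0.2]
grip_width: 0.0851
finger_force: 0.0
clock: 2.7
position: [0.3874, -0.2259, 0.2314]
tool_rot: [3.141, -0.0, 1.384]
force: [-0.7, 0.8, -0.3]
grip_width: 0.0854
finger_force: 0.0
```

```bash
python3 -m handwheel '[{"dx":0,"dy":0,"dz":4,"wx":0,"wy":0,"wz":0,"claw":100},{"dx":0,"dy":0,"dz":4,"wx":0,"wy":0,"wz":0,"claw":100},{"dx":0,"dy":0,"dz":4,"wx":0,"wy":0,"wz":0,"claw":100},{"dx":0,"dy":0,"dz":3,"wx":0,"wy":0,"wz":0,"claw":100},{"dx":0,"dy":0,"dz":2,"wx":0,"wy":0,"wz":0,"claw":100},{"dx":0,"dy":0,"dz":1.6,"wx":0,"wy":0,"wz":0,"claw":100},{"dx":0,"dy":0,"dz":0,"wx":0,"wy":0,"wz":0,"claw":100}]'
python3 -m handwheel '[{"dx":0,"dy":0,"dz":0,"wx":0,"wy":0,"wz":0,"claw":60},{"dx":0,"dy":0,"dz":0,"wx":0,"wy":0,"wz":0,"claw":40},{"dx":0,"dy":0,"dz":0,"wx":0,"wy":0,"wz":0,"claw":40},{"dx":0,"dy":0,"dz":0,"wx":0,"wy":0,"wz":0,"claw":40},{"dx":0,"dy":0,"dz":0,"wx":0,"wy":0,"wz":0,"claw":40},{"dx":0,"dy":0,"dz":0,"wx":0,"wy":0,"wz":0,"claw":40},{"dx":0,"dy":0,"dz":0,"wx":0,"wy":0,"wz":0,"claw":40},{"dx":0,"dy":0,"dz":0,"wx":0,"wy":0,"wz":0,"claw":40}]' 30
```

```text
clock: 3.58
position: [0.387, -0.2254, 0.0446]
tool_rot: [-3.14, -0.0, 1.382]
force: [0.9, 0.3, 0.6]
grip_width: 0.0854
finger_force: 0.0
clock: 4.58
position: [0.3878, -0.226, 0.0461]
tool_rot: [3.14, 0.0, 1.384]
force: [-0.4, 1.4, 8.5]
grip_width: 0.0599
finger_force: 32.6
```

```bash
python3 -m handwheel '[{"dx":0,"dy":0,"dz":-1,"wx":0,"wy":0,"wz":0,"claw":40},{"dx":0,"dy":0,"dz":-3,"wx":0,"wy":0,"wz":0,"claw":40},{"dx":0,"dy":0,"dz":-5,"wx":0,"wy":0,"wz":0,"claw":40},{"dx":0,"dy":0,"dz":-5,"wx":0,"wy":0,"wz":0,"claw":40},{"dx":0,"dy":0,"dz":-4,"wx":0,"wy":0,"wz":0,"claw":40},{"dx":0,"dy":0,"dz":-2,"wx":0,"wy":0,"wz":0,"claw":40},{"dx":0,"dy":0,"dz":0,"wx":0,"wy":0,"wz":0,"claw":40},{"dx":0,"dy":0,"dz":0,"wx":0,"wy":0,"wz":0,"claw":40}]' 40
python3 -m handwheel '[{"dx":0,"dy":0,"dz":0,"wx":0,"wy":0,"wz":0.16,"claw":40},{"dx":0,"dy":0,"dz":0,"wx":0,"wy":0,"wz":0.16,"claw":40},{"dx":0,"dy":0,"dz":0,"wx":0,"wy":0,"wz":0.16,"claw":40},{"dx":0,"dy":0,"dz":0,"wx":0,"wy":0,"wz":0.16,"claw":40},{"dx":0,"dy":0,"dz":0,"wx":0,"wy":0,"wz":0.16,"claw":40},{"dx":0,"dy":0,"dz":0,"wx":0,"wy":0,"wz":0.16,"claw":40},{"dx":0,"dy":0,"dz":0,"wx":0,"wy":0,"wz":0.16,"claw":40},{"dx":0,"dy":0,"dz":0,"wx":0,"wy":0,"wz":0.16,"claw":40}]'
python3 -m handwheel '[{"dx":0,"dy":0,"dz":0,"wx":0,"wy":0,"wz":0.16,"claw":40},{"dx":0,"dy":0,"dz":0,"wx":0,"wy":0,"wz":0.156,"claw":40},{"dx":0,"dy":0,"dz":0,"wx":0,"wy":0,"wz":0,"claw":40}]'
```

```text
clock: 5.58
position: [0.3869, -0.2256, 0.2448]
tool_rot: [-3.141, -0.0, 1.385]
force: [-0.3, 0.9, -2.3]
grip_width: 0.0596
finger_force: 44.8
clock: 6.58
position: [0.3869, -0.2254, 0.2442]
tool_rot: [-3.14, 0.002, 0.1]
force: [0.2, -0.0, -1.7]
grip_width: 0.0597
finger_force: 44.7
clock: 6.95
position: [0.3871, -0.2254, 0.2444]
tool_rot: [-3.141, 0.002, -0.21]
force: [0.0, 0.8, -2.2]
grip_width: 0.0595
finger_force: 44.7
```

```bash
python3 -m handwheel '[{"dx":1.2,"dy":-3,"dz":0,"wx":0,"wy":0,"wz":0,"claw":40},{"dx":1.2,"dy":-5.5,"dz":0,"wx":0,"wy":0,"wz":0,"claw":40},{"dx":1.2,"dy":-5.5,"dz":0,"wx":0,"wy":0,"wz":0,"claw":40},{"dx":1.2,"dy":-5.5,"dz":0,"wx":0,"wy":0,"wz":0,"claw":40},{"dx":1.2,"dy":-5.5,"dz":0,"wx":0,"wy":0,"wz":0,"claw":40},{"dx":1.2,"dy":-5.5,"dz":0,"wx":0,"wy":0,"wz":0,"claw":40},{"dx":0.9,"dy":-3,"dz":0,"wx":0,"wy":0,"wz":0,"claw":40},{"dx":0.4,"dy":-1.4,"dz":0,"wx":0,"wy":0,"wz":0,"claw":40}]'
python3 -m handwheel '[{"dx":0,"dy":0,"dz":3,"wx":0,"wy":0,"wz":0,"claw":40},{"dx":0,"dy":0,"dz":4,"wx":0,"wy":0,"wz":0,"claw":40},{"dx":0,"dy":0,"dz":2.5,"wx":0,"wy":0,"wz":0,"claw":40},{"dx":0,"dy":0,"dz":0,"wx":0,"wy":0,"wz":0,"claw":40},{"dx":0,"dy":0,"dz":0,"wx":0,"wy":0,"wz":0,"claw":40}]'
python3 - <<'E'
from h import *
np.set_printoptions(precision=4,suppress=True)
print(monitor.observe()["position"])
S=cam("scene");T=cam("top")
z=lambda a,k:cv2.resize(a,None,fx=k,fy=k,interpolation=cv2.INTER_CUBIC)
cv2.imwrite("pics/s1.png",S["frame"]);cv2.imwrite("pics/t1.png",T["frame"])
t2=cv2.convertScaleAbs(T["frame"],alpha=1.7)
cv2.imwrite("pics/e.png",np.hstack([z(S["frame"][180:300,240:320],5),z(t2[150:270,250:330],5)]))
E
```

```text
clock: 7.95
position: [0.5438, 0.0993, 0.2444]
tool_rot: [3.142, 0.001, -0.206]
force: [-0.1, -1.2, -0.9]
grip_width: 0.0594
finger_force: 44.7
clock: 8.57
position: [0.5441, 0.0974, 0.1512]
tool_rot: [-3.141, -0.001, -0.211]
force: [-0.5, -0.0, -0.6]
grip_width: 0.0598
finger_force: 44.6
[0.5441 0.0974 0.1512]
```

View pics/e.png

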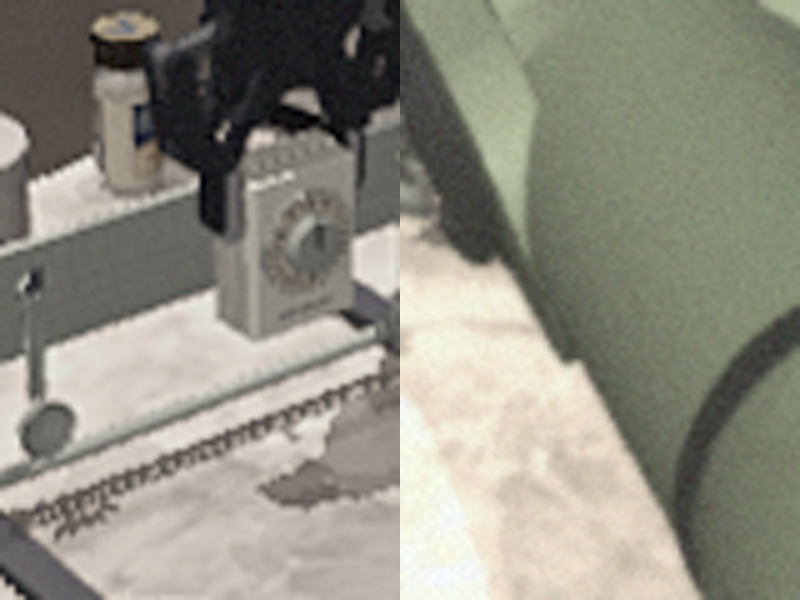

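The timer is upright in the gripper with the dial toward the robot; its bottom corners in the crop are at (258,335), (352,308) and (218,318). I'll compare these with the pose predicted from the TCP.

```bash
python3 - <<'E'
from h import *
from scipy.optimize import least_squares
np.set_printoptions(precision=4,suppress=True)
S=cam("scene"); p=np.array(monitor.observe()["position"])-[0,0,.0041]
obs=np.array([(258.5,335.5),(352.5,308.5),(218.5,318.5)])/5-.5+[240,180]
loc=[(-.016,.03),(-.016,-.03),(.016,.03)]
a=-.211;R=np.array([[np.cos(a),-np.sin(a)],[np.sin(a),np.cos(a)]])
W=lambda d,l:np.r_[p[:2]+R@(np.array(l)+d[:2]),p[2]-.042+d[2]]
for l,o in zip(loc,obs): print(proj(S,W(np.zeros(3),l)),o)
print(least_squares(lambda d:np.concatenate([proj(S,W(d,l))-o for l,o in zip(loc,obs)]),np.zeros(3)).x)
print("stand-frame TCP",R.T@(p[:2]-[.604,.0845]))
E
```

```text
[289.6748 248.5006] [291.2 246.6]
[309.8526 240.8706] [310.  241.2]
[281.7488 243.1092] [283.2 243.2]
[ 0.0636 -0.05   -0.0449]
stand-frame TCP [-0.0612  0.0003]
```

```bash
python3 -m handwheel '[{"dx":0,"dy":0,"dz":0.75,"wx":0,"wy":0,"wz":0,"claw":40},{"dx":0,"dy":0,"dz":0.7,"wx":0,"wy":0,"wz":0,"claw":40},{"dx":0.5,"dy":0,"dz":0,"wx":0,"wy":0,"wz":0,"claw":40},{"dx":0.5,"dy":0,"dz":0,"wx":0,"wy":0,"wz":0,"claw":40},{"dx":0.3,"dy":0,"dz":0,"wx":0,"wy":0,"wz":0,"claw":40},{"dx":0.2,"dy":0,"dz":0,"wx":0,"wy":0,"wz":0,"claw":40},{"dx":0,"dy":0,"dz":0,"wx":0,"wy":0,"wz":0,"claw":40}]'
python3 -m handwheel '[{"dx":0.1,"dy":0,"dz":0,"wx":0,"wy":0,"wz":0,"claw":40},{"dx":0,"dy":0,"dz":0,"wx":0,"wy":0,"wz":0,"claw":40}]'
python3 -m handwheel '[{"dx":0.1,"dy":0,"dz":0,"wx":0,"wy":0,"wz":0,"claw":40},{"dx":0,"dy":0,"dz":0,"wx":0,"wy":0,"wz":0,"claw":40}]'
```

```text
clock: 9.6
position: [0.5585, 0.0945, 0.1358]
tool_rot: [-3.142, -0.0, -0.211]
force: [0.9, -0.5, -0.8]
grip_width: 0.0596
finger_force: 44.6
clock: 9.85
position: [0.5594, 0.0944, 0.1358]
tool_rot: [-3.142, -0.0, -0.211]
force: [0.2, 0.2, -1.4]
grip_width: 0.0596
finger_force: 44.6
clock: 10.1
position: [0.5604, 0.0941, 0.1358]
tool_rot: [-3.142, -0.0, -0.211]
force: [0.0, -0.1, -1.7]
grip_width: 0.0593
finger_force: 44.6
```

```bash
python3 -m handwheel '[{"dx":0.1,"dy":0,"dz":0,"wx":0,"wy":0,"wz":0,"claw":40},{"dx":0,"dy":0,"dz":0,"wx":0,"wy":0,"wz":0,"claw":40}]'
python3 -m handwheel '[{"dx":0.1,"dy":0,"dz":0,"wx":0,"wy":0,"wz":0,"claw":40},{"dx":0,"dy":0,"dz":0,"wx":0,"wy":0,"wz":0,"claw":40}]'
python3 -m handwheel '[{"dx":0.1,"dy":0,"dz":0,"wx":0,"wy":0,"wz":0,"claw":40},{"dx":0,"dy":0,"dz":0,"wx":0,"wy":0,"wz":0,"claw":40}]'
```

```text
clock: 10.35
position: [0.5614, 0.0939, 0.1358]
tool_rot: [-3.142, -0.0, -0.211]
force: [-0.5, 0.1, -1.7]
grip_width: 0.0594
finger_force: 44.6
clock: 10.6
position: [0.5624, 0.0937, 0.1358]
tool_rot: [-3.142, -0.0, -0.211]
force: [0.0, 0.4, -2.1]
grip_width: 0.0592
finger_force: 44.6
clock: 10.85
position: [0.5634, 0.0935, 0.1358]
tool_rot: [-3.142, -0.0, -0.211]
force: [-0.5, -0.7, -2.3]
grip_width: 0.0594
finger_force: 44.6
```

```bash
python3 -m handwheel '[{"dx":0.1,"dy":0,"dz":0,"wx":0,"wy":0,"wz":0,"claw":40},{"dx":0,"dy":0,"dz":0,"wx":0,"wy":0,"wz":0,"claw":40}]'
python3 -m handwheel '[{"dx":0.1,"dy":0,"dz":0,"wx":0,"wy":0,"wz":0,"claw":40},{"dx":0,"dy":0,"dz":0,"wx":0,"wy":0,"wz":0,"claw":40}]'
```

```text
clock: 11.1
position: [0.5643, 0.0933, 0.1358]
tool_rot: [-3.142, -0.0, -0.211]
force: [0.0, -0.3, -1.5]
grip_width: 0.0593
finger_force: 44.6
clock: 11.35
position: [0.5653, 0.093, 0.1358]
tool_rot: [-3.142, -0.0, -0.211]
force: [0.1, 0.1, -1.7]
grip_width: 0.0594
finger_force: 44.6
```

```bash
python3 -m handwheel '[{"dx":0.1,"dy":0,"dz":0,"wx":0,"wy":0,"wz":0,"claw":40},{"dx":0,"dy":0,"dz":0,"wx":0,"wy":0,"wz":0,"claw":40}]'
python3 -m handwheel '[{"dx":0.1,"dy":0,"dz":0,"wx":0,"wy":0,"wz":0,"claw":40},{"dx":0,"dy":0,"dz":0,"wx":0,"wy":0,"wz":0,"claw":40}]'
```

```text
clock: 11.6
position: [0.5663, 0.0928, 0.1358]
tool_rot: [-3.142, -0.0, -0.211]
force: [-0.7, 0.6, -1.6]
grip_width: 0.0593
finger_force: 44.6
clock: 11.85
position: [0.5673, 0.0927, 0.1358]
tool_rot: [-3.142, -0.0, -0.211]
force: [-0.3, -0.7, -1.9]
grip_width: 0.0595
finger_force: 44.6
```

```bash
python3 -m handwheel '[{"dx":0.1,"dy":0,"dz":0,"wx":0,"wy":0,"wz":0,"claw":40},{"dx":0,"dy":0,"dz":0,"wx":0,"wy":0,"wz":0,"claw":40}]'
python3 -m handwheel '[{"dx":0.1,"dy":0,"dz":0,"wx":0,"wy":0,"wz":0,"claw":40},{"dx":0,"dy":0,"dz":0,"wx":0,"wy":0,"wz":0,"claw":40}]'
```

```text
clock: 12.1
position: [0.5682, 0.0924, 0.1358]
tool_rot: [-3.142, -0.0, -0.211]
force: [-1.1, -0.1, -2.9]
grip_width: 0.0598
finger_force: 44.6
clock: 12.35
position: [0.5692, 0.0922, 0.1358]
tool_rot: [-3.142, -0.0, -0.211]
force: [-0.4, -0.0, -1.8]
grip_width: 0.0599
finger_force: 44.6
```

```bash
python3 -m handwheel '[{"dx":0.1,"dy":0,"dz":0,"wx":0,"wy":0,"wz":0,"claw":40},{"dx":0,"dy":0,"dz":0,"wx":0,"wy":0,"wz":0,"claw":40}]'
```

```text
clock: 12.6
position: [0.5702, 0.092, 0.1358]
tool_rot: [-3.142, -0.0, -0.211]
force: [0.4, -0.3, -1.5]
grip_width: 0.0593
finger_force: 44.6
```

```bash
python3 -m handwheel '[{"dx":0.1,"dy":0,"dz":0,"wx":0,"wy":0,"wz":0,"claw":40},{"dx":0,"dy":0,"dz":0,"wx":0,"wy":0,"wz":0,"claw":40}]'
python3 -m handwheel '[{"dx":0.1,"dy":0,"dz":0,"wx":0,"wy":0,"wz":0,"claw":40},{"dx":0,"dy":0,"dz":0,"wx":0,"wy":0,"wz":0,"claw":40}]'
```

```text
clock: 12.85
position: [0.5712, 0.0918, 0.1358]
tool_rot: [-3.142, 0.0, -0.211]
force: [-0.1, -1.2, -1.5]
grip_width: 0.0593
finger_force: 44.6
clock: 13.1
position: [0.5721, 0.0916, 0.1358]
tool_rot: [3.142, 0.0, -0.211]
force: [0.6, -0.8, -2.4]
grip_width: 0.0592
finger_force: 44.6
```

```bash
python3 -m handwheel '[{"dx":0.1,"dy":0,"dz":0,"wx":0,"wy":0,"wz":0,"claw":40},{"dx":0,"dy":0,"dz":0,"wx":0,"wy":0,"wz":0,"claw":40}]'
```

```text
clock: 13.35
position: [0.5731, 0.0914, 0.1358]
tool_rot: [-3.142, -0.0, -0.211]
force: [0.8, 1.0, -2.3]
grip_width: 0.0594
finger_force: 44.6
```

```bash
python3 -m handwheel '[{"dx":0.1,"dy":0,"dz":0,"wx":0,"wy":0,"wz":0,"claw":40},{"dx":0,"dy":0,"dz":0,"wx":0,"wy":0,"wz":0,"claw":40}]'
```

```text
clock: 13.6
position: [0.5741, 0.0912, 0.1358]
tool_rot: [-3.142, -0.0, -0.211]
force: [0.4, 0.1, -0.9]
grip_width: 0.0592
finger_force: 44.6
```

```bash
python3 -m handwheel '[{"dx":0.1,"dy":0,"dz":0,"wx":0,"wy":0,"wz":0,"claw":40},{"dx":0,"dy":0,"dz":0,"wx":0,"wy":0,"wz":0,"claw":40}]'
```

```text
clock: 13.85
position: [0.5751, 0.091, 0.1358]
tool_rot: [-3.142, 0.0, -0.211]
force: [0.2, 1.4, -0.9]
grip_width: 0.0593
finger_force: 44.6
```

```bash
python3 -m handwheel '[{"dx":0.1,"dy":0,"dz":0,"wx":0,"wy":0,"wz":0,"claw":40},{"dx":0,"dy":0,"dz":0,"wx":0,"wy":0,"wz":0,"claw":40}]'
```

```text
clock: 14.1
position: [0.5761, 0.0908, 0.1358]
tool_rot: [-3.142, -0.0, -0.211]
force: [-0.0, 0.2, -1.5]
grip_width: 0.0595
finger_force: 44.6
```

```bash
python3 -m handwheel '[{"dx":0.1,"dy":0,"dz":0,"wx":0,"wy":0,"wz":0,"claw":40},{"dx":0,"dy":0,"dz":0,"wx":0,"wy":0,"wz":0,"claw":40}]'
```

```text
clock: 14.35
position: [0.577, 0.0905, 0.1358]
tool_rot: [-3.142, -0.0, -0.211]
force: [-0.2, 0.3, -1.7]
grip_width: 0.0596
finger_force: 44.6
```

```bash
python3 -m handwheel '[{"dx":0.1,"dy":0,"dz":0,"wx":0,"wy":0,"wz":0,"claw":40},{"dx":0,"dy":0,"dz":0,"wx":0,"wy":0,"wz":0,"claw":40}]'
```

```text
clock: 14.6
position: [0.5778, 0.0904, 0.1357]
tool_rot: [3.142, 0.0, -0.211]
force: [-2.1, 0.6, -1.2]
grip_width: 0.0595
finger_force: 44.8
```

```bash
python3 -m handwheel '[{"dx":0.1,"dy":0,"dz":0,"wx":0,"wy":0,"wz":0,"claw":40},{"dx":0,"dy":0,"dz":0,"wx":0,"wy":0,"wz":0,"claw":40}]'
```

```text
clock: 14.85
position: [0.5778, 0.0904, 0.1356]
tool_rot: [3.141, 0.002, -0.211]
force: [-8.6, 1.3, 1.7]
grip_width: 0.0595
finger_force: 45.2
```

```bash
python3 - <<'E'
from h import *
S=cam("scene"); cv2.imwrite("pics/s2.png",S["frame"])
a=cv2.imread("pics/s1.png").astype(int); b=S["frame"].astype(int)
z=lambda a,k:cv2.resize(a,None,fx=k,fy=k,interpolation=cv2.INTER_CUBIC)
cv2.imwrite("pics/f.png",z(S["frame"][185:285,205:335],6))
# stand shift: left rail part, foot
for y0,y1,x0,x1 in((205,275,205,265),(265,310,210,265)):
  print(cv2.phaseCorrelate(np.float64(a[y0:y1,x0:x1].mean(2)),np.float64(b[y0:y1,x0:x1].mean(2))))
E
```

```text
((-0.08796302654738497, -0.0003277225857445387), 0.9807506252120504)
((0.000560302071242802, 0.49228086088156786), 1.0112021689201602)
```

View pics/f.png

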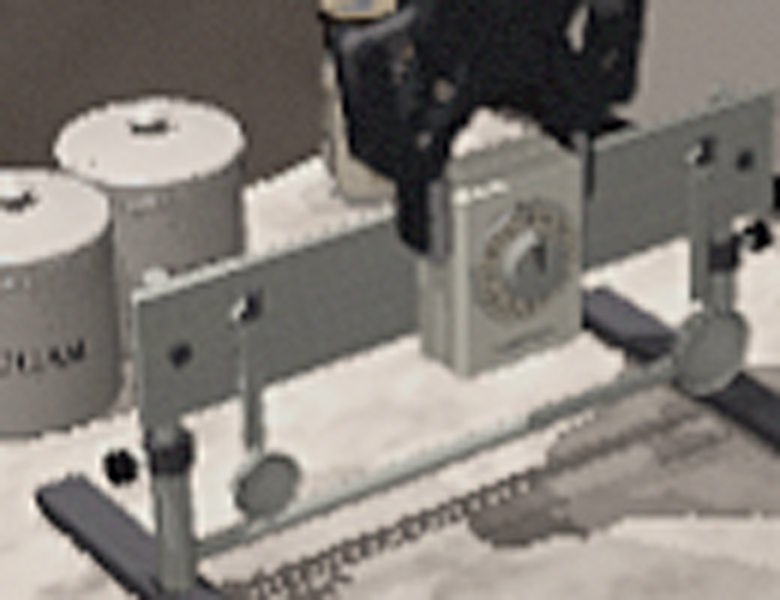

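Contact with the rail came at the expected depth and the stand hasn't moved; the picture shows the timer's back close against the rail. The hook is therefore in the slot. I'll ease off the pressure and let the timer down.

```bash
python3 -m handwheel '[{"dx":-0.13,"dy":0,"dz":0,"wx":0,"wy":0,"wz":0,"claw":40},{"dx":0,"dy":0,"dz":0.2,"wx":0,"wy":0,"wz":0,"claw":40},{"dx":0,"dy":0,"dz":0.2,"wx":0,"wy":0,"wz":0,"claw":40},{"dx":0,"dy":0,"dz":0,"wx":0,"wy":0,"wz":0,"claw":40}]'
python3 -m handwheel '[{"dx":0,"dy":0,"dz":0.1,"wx":0,"wy":0,"wz":0,"claw":40},{"dx":0,"dy":0,"dz":0.1,"wx":0,"wy":0,"wz":0,"claw":40},{"dx":0,"dy":0,"dz":0,"wx":0,"wy":0,"wz":0,"claw":40}]'
```

```text
clock: 15.4
position: [0.5777, 0.0903, 0.1316]
tool_rot: [3.142, 0.0, -0.211]
force: [0.1, 0.0, -2.0]
grip_width: 0.0595
finger_force: 44.8
clock: 15.78
position: [0.5777, 0.0904, 0.1297]
tool_rot: [-3.142, 0.0, -0.211]
force: [0.0, -0.0, -1.4]
grip_width: 0.0594
finger_force: 44.8
```

```bash
python3 -m handwheel '[{"dx":0,"dy":0,"dz":0.1,"wx":0,"wy":0,"wz":0,"claw":40},{"dx":0,"dy":0,"dz":0,"wx":0,"wy":0,"wz":0,"claw":40}]'
```

```text
clock: 16.02
position: [0.5776, 0.0904, 0.1288]
tool_rot: [-3.142, 0.0, -0.211]
force: [-0.2, -0.2, -2.0]
grip_width: 0.0594
finger_force: 44.8
```

```bash
python3 -m handwheel '[{"dx":0,"dy":0,"dz":0.1,"wx":0,"wy":0,"wz":0,"claw":40},{"dx":0,"dy":0,"dz":0,"wx":0,"wy":0,"wz":0,"claw":40}]'
```

```text
clock: 16.27
position: [0.5776, 0.0904, 0.1277]
tool_rot: [3.142, 0.0, -0.211]
force: [0.3, 0.5, -1.9]
grip_width: 0.0597
finger_force: 44.8
```

```bash
python3 -m handwheel '[{"dx":0,"dy":0,"dz":0.1,"wx":0,"wy":0,"wz":0,"claw":40},{"dx":0,"dy":0,"dz":0,"wx":0,"wy":0,"wz":0,"claw":40}]'
```

```text
clock: 16.52
position: [0.5776, 0.0904, 0.1267]
tool_rot: [3.142, 0.0, -0.211]
force: [-0.5, 0.2, -0.9]
grip_width: 0.0595
finger_force: 44.8
```

```bash
python3 -m handwheel '[{"dx":0,"dy":0,"dz":0.1,"wx":0,"wy":0,"wz":0,"claw":40},{"dx":0,"dy":0,"dz":0,"wx":0,"wy":0,"wz":0,"claw":40}]'
```

```text
clock: 16.77
position: [0.5776, 0.0904, 0.1257]
tool_rot: [3.142, 0.0, -0.211]
force: [0.4, 0.5, -2.4]
grip_width: 0.0596
finger_force: 44.8
```

```bash
python3 -m handwheel '[{"dx":0,"dy":0,"dz":0.05,"wx":0,"wy":0,"wz":0,"claw":40},{"dx":0,"dy":0,"dz":0,"wx":0,"wy":0,"wz":0,"claw":40}]'
```

```text
clock: 17.02
position: [0.5777, 0.0903, 0.1254]
tool_rot: [3.142, -0.0, -0.211]
force: [1.1, -1.7, 1.4]
grip_width: 0.0596
finger_force: 45.0
```

```bash
python3 -m handwheel '[{"dx":0,"dy":0.1,"dz":0,"wx":0,"wy":0,"wz":0,"claw":40},{"dx":0,"dy":0,"dz":0,"wx":0,"wy":0,"wz":0,"claw":40}]'
```

```text
clock: 17.27
position: [0.5775, 0.0897, 0.1253]
tool_rot: [-3.141, -0.0, -0.211]
force: [-0.7, 1.5, -0.1]
grip_width: 0.0596
finger_force: 44.8
```

```bash
python3 -m handwheel '[{"dx":0,"dy":0,"dz":0.05,"wx":0,"wy":0,"wz":0,"claw":40},{"dx":0,"dy":0,"dz":0,"wx":0,"wy":0,"wz":0,"claw":40}]'
```

```text
clock: 17.52
position: [0.5776, 0.0897, 0.125]
tool_rot: [-3.141, -0.0, -0.211]
force: [-0.5, 1.7, 3.0]
grip_width: 0.0594
finger_force: 45.4
```

```bash
python3 -m handwheel '[{"dx":0,"dy":-0.04,"dz":0,"wx":0,"wy":0,"wz":0,"claw":40},{"dx":0,"dy":0,"dz":0,"wx":0,"wy":0,"wz":0,"claw":40}]' 20
python3 -m handwheel '[{"dx":0,"dy":0,"dz":0,"wx":0,"wy":0,"wz":0,"claw":72},{"dx":0,"dy":0,"dz":0,"wx":0,"wy":0,"wz":0,"claw":74},{"dx":0,"dy":0,"dz":0,"wx":0,"wy":0,"wz":0,"claw":78},{"dx":0,"dy":0,"dz":0,"wx":0,"wy":0,"wz":0,"claw":84},{"dx":0,"dy":0,"dz":0,"wx":0,"wy":0,"wz":0,"claw":90},{"dx":0,"dy":0,"dz":0,"wx":0,"wy":0,"wz":0,"claw":90},{"dx":0,"dy":0,"dz":0,"wx":0,"wy":0,"wz":0,"claw":90}]'
python3 - <<'E'
from h import *
S=cam("scene"); cv2.imwrite("pics/g.png",cv2.resize(S["frame"][185:285,205:335],None,fx=6,fy=6,interpolation=2))
E
```

```text
clock: 17.77
position: [0.5776, 0.0898, 0.1249]
tool_rot: [-3.142, -0.0, -0.211]
force: [-0.8, 0.8, 3.1]
grip_width: 0.0594
finger_force: 45.3
clock: 18.65
position: [0.5775, 0.0898, 0.1248]
tool_rot: [-3.142, 0.0, -0.211]
force: [0.7, 0.5, -0.0]
grip_width: 0.0768
finger_force: 0.0
```

View pics/g.png

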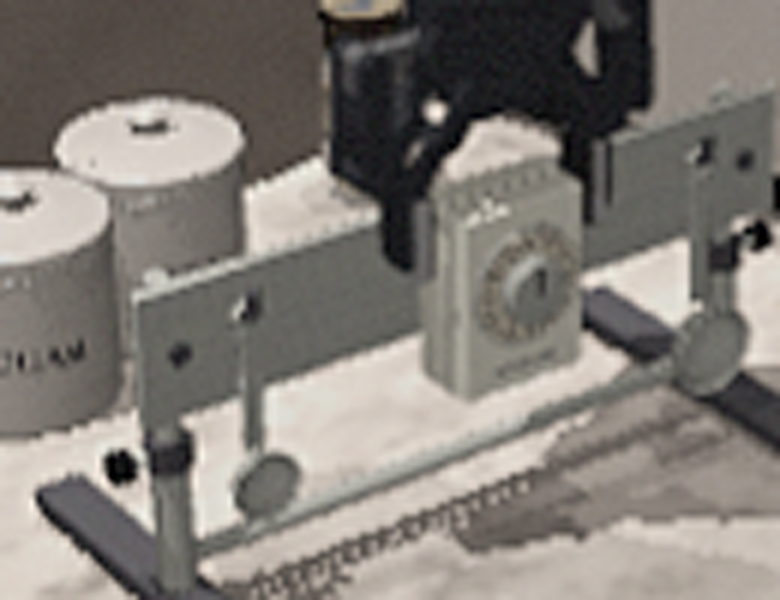

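The timer hangs upright at crop (500,290), back on the rail, with both fingers clear of it. I'll retreat straight up.

```bash
python3 -m handwheel '[{"dx":0,"dy":0,"dz":-0.5,"wx":0,"wy":0,"wz":0,"claw":90},{"dx":0,"dy":0,"dz":-1.5,"wx":0,"wy":0,"wz":0,"claw":90},{"dx":0,"dy":0,"dz":-3,"wx":0,"wy":0,"wz":0,"claw":90},{"dx":0,"dy":0,"dz":-4,"wx":0,"wy":0,"wz":0,"claw":90},{"dx":0,"dy":0,"dz":-4,"wx":0,"wy":0,"wz":0,"claw":90},{"dx":0,"dy":0,"dz":0,"wx":0,"wy":0,"wz":0,"claw":90},{"dx":0,"dy":0,"dz":0,"wx":0,"wy":0,"wz":0,"claw":90},{"dx":0,"dy":0,"dz":0,"wx":0,"wy":0,"wz":0,"claw":90}]'
python3 - <<'E'
from h import *
S=cam("scene"); cv2.imwrite("pics/i.png",cv2.resize(S["frame"][185:285,205:335],None,fx=6,fy=6,interpolation=2))
E
```

```text
clock: 19.7
position: [0.5772, 0.0897, 0.2542]
tool_rot: [3.141, 0.001, -0.211]
force: [-0.2, -0.7, 0.6]
grip_width: 0.0766
finger_force: 0.0
```

View pics/i.png

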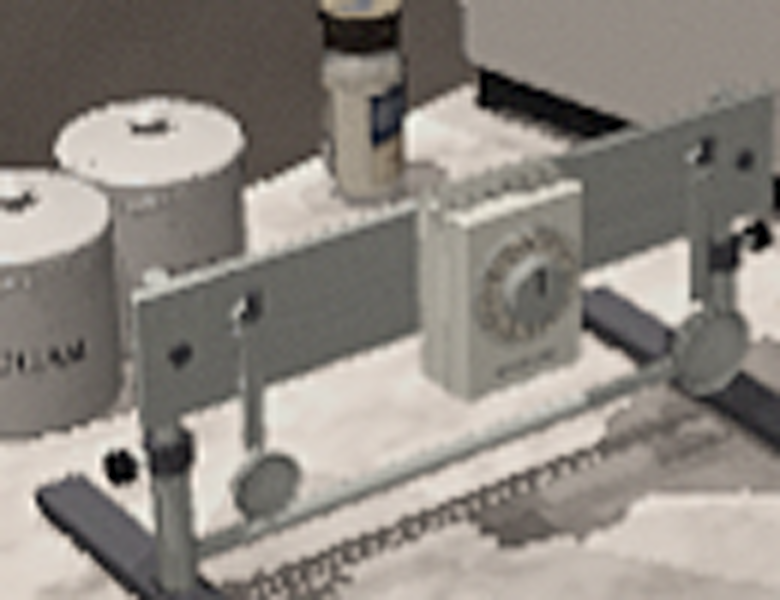

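The timer hangs upright and flat on the rail with the gripper clear, and the stand and spoons haven't moved.

```bash
python3 -c "
from workcell import job_done
print(job_done())"
```

```text
the job is handed in; nothing more can be done
None
```

The timer is hanging on the middle hook, dial outward, upright and with its back against the rail; the gripper let go cleanly, and I handed the job in at about 20 s on the robot's clock (no verdict was returned).

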